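# Slide a carton of seized phones down the guide lane onto the scale plate

## Robot

A 6-joint arm with a two-finger parallel gripper is mounted at the origin on the work surface. World frame = base frame: x ahead of the robot, y to its left, z up, the work surface at z = 0. Lengths are in mm, angles in rad, forces in N, time in s.
With the tool pointing down it reaches from about 300 to 775 mm from the base axis. Payload 14.6 kg.
Tool frame: the origin (TCP) lies at the very end of the fingers, on their centre line; the grasp point (between the pads) lies 19 mm behind it; z points along the fingers, y is the direction in which the jaws open and shut (so a half turn about z gives the same grasp; the last joint's range is limited). The gripper opens to 94 mm and grips with 3 to 60 N. Pads are 16 mm wide; open, the fingers measure 119 mm over their backs; the gripper's body (75 mm by 177 mm) begins 78 mm behind the grasp point.
Start: joints at [-1.188, 0.3, 1.521, -0, 1.321, -0.067], TCP at [239.124, -495.287, 205.446] pointing down, gripper open.
Joint ranges: [-3.03, 3.03], [-0.79, 2.21], [0.23, 2.52], [-1.04, 4.18], [0, 3.07], [-2.55, 2.55]. Speed limits (rad/s): [2.22, 2.22, 2.57, 3.14, 3.14, 3.14].

## Interface

Orientations are given as [roll, pitch, yaw] about the fixed x, y, z axes, in that order (R = Rz(yaw) Ry(pitch) Rx(roll)).
In Python, from cell import manip gives the robot as it stands.
- The arm moves only by the shell command python3 -m pendant 'ROWS' [FORCE]. ROWS is JSON, a list of rows, each an object with "claw": the finger opening in m, from 0 to 0.094; "delta_pos": the shift along the tool's x, y, z in m, a list of three; "rotation": the turn, a rotation vector about the tool's x, y, z in rad, a list of three. A call has 1 to 10 rows; each row is the pose to reach, as a shift and turn from the pose measured when the call began, along the tool's axes at that moment; what a row does not reach only later rows make up. A row lasts 1/8 s, in which the tool goes at most 62.5 mm and 10.7 degrees, less where a joint would pass 70% of its speed; a pose out of reach is approached as far as the arm can. A call with a gripper value outside its range is refused whole. The fingers move at their own pace and stop on an object; FORCE is the grip in N (left out, the last holds). Time passes only in rows, so rows that repeat a pose let the fingers close. It gives the time, the measured TCP pose, the force and the opening at its end, in the units of the state.
- manip.read_state(): the state, without advancing time (a new reading comes with each control period).
- manip.camera(name): name is "scene" or "top" or "wrist"; returns the picture (400x640x3 uint8, red, green, blue); there is no depth.
- manip.camera_model(name): a dict with "fx", "fy", "cx", "cy" (pixels), "cam_to_world" (4x4, takes a point from camera to world coordinates); the wrist camera has in their place "T_tool_cam" (4x4, takes a point from camera to tool coordinates, whose origin is the TCP and whose axes are the flange's). Camera axes: x right, y up, looking along -z (the intrinsics and any distortion apply to the point x, -y, -z); pixel columns grow to the right and rows downward; lengths in mm; the calibration is good to about 2 mm. A picture is of the moment at which its call begins: read the wrist's pose just before it. camera_model takes no time and is no camera call.
- manip.sign_off(): hands the job in, once; it reports no verdict.
The state is a dict: "clock": time; "joints": joint angles; "qd": joint speeds; "effort": joint torques, N m; "eef_pos": TCP position; "eef_rot": TCP orientation; "wrist_force": force on the tool from outside, world axes, zero at the start; "moment": the same for the moment, N m; "finger_gap": finger opening in mm.
Only numpy, scipy, OpenCV 4.12 (cv2) and the standard library are available. Lean on these libraries where they do the work, as an engineer would, in place of code of your own. Each camera call takes 0.05 s, during which the arm holds its last target.

## Task

The open carton of phones has been set down crooked on the infeed plate of the bench scale: square it up and push it down the lane between the two guide rails until the whole carton stands on the weighing plate, then leave it standing there. Slide it with your fingers only, never lift, tip or carry it, and let neither the carton nor the gripper touch either guide rail, because the rails are set by hand and easily knocked out of line. Leave the water bottle, the hand-held reader and the loose phone where they are.

Things in the scene. Friction and masses are not known exactly. Their poses are not given: they have to be found in the camera images.
- scale_bed: In-line bench scale fixed to the table: level steel slide bed 640 long, 300 wide, top 50 above the table, no lips or steps. Origin on the table under the lane's centre line (y = 0); x points down the lane (push direction), y left, z up. Along x: infeed plate -300 to 57, weighing plate 60 to 270, run-out plate 273 to 340, all flush.
- weigh_plate: The aluminium weighing plate, 210 along the lane and 226 across, flush with the bed. Origin at the centre of its upper face (bed x 165, y 0, 50 above the table); axes as the bed's. The scale's display unit, fixed, 120 wide and 150 high on a stalk, stands on the table past the run-out end (bed x 395, y -90).
- rail_left: Fixed guide rail on the lane's +y side. Bar 310 long (bed x 0 to 310), 8 thick, from 10 to 34 above the bed; its mouth end flares outward 24 degrees to bed x -38. Two clamp posts 60 to 85 outside it, 55 high, at bed x 27 and 290. Origin: middle of the inner face, at bed height; axes as the bed's. Inner faces 122 apart: a straight, centred carton has 11 clear each side.
- rail_right: The same guide rail, mirrored, on the -y side of the lane.
- carton: Open cardboard carton, five phones on edge in it: 170 long (x), 100 wide (y), walls 62 high, 4 thick; phones reach 76. Origin: centre of underside; x points roughly down the lane. 0.5 to 0.85 kg, centre of mass up to 15 off the middle; slides with 2 to 7 N and stops when the push stops. Starts on the infeed plate, up to 45 off the centre line, turned up to 0.3 rad.
- water: Bystander: closed water bottle, 62 in diameter, 160 high, standing on the table beside the bed (-y side). Origin: centre of its underside.
- reader: Bystander: white hand-held reader with a pistol grip, lying on its side on the table on the bed's -y side, about 110 by 140, 60 high. Origin: on its underside, near the middle of the head.
- spare_phone: Bystander: loose phone, 148 by 72 by 9, lying on the table just behind the infeed end of the bed. Origin: centre of its underside.

How it is judged:
By the outcome, as a careful person would: the job done as asked, in the order asked, and still so for the second after the job is handed in, with the robot touching nothing.
It also fails if it takes over 72 s, if anything falls off the work surface, if the arm or the gripper's body presses on something with over 40 N, if the wrist force passes 120 N, or if a joint passes its speed limit or range.

## Working session

There is one attempt and no reset: what is moved stays moved. The work goes in short steps, Python scripts to look and compute and a shell command to move; the robot and the scene stay as the last step left them, time stands still between calls to the robot, and variables do not carry over. Pictures are saved under pics/ and viewed, and the job is handed in when it is done.

```bash
ls; mkdir -p pics
python3 - <<'E'
from cell import manip
import cv2
s=manip.read_state();print(s)
for n in ["scene","top","wrist"]:
    im=manip.camera(n);cv2.imwrite(f"pics/{n}0.png",im[:,:,::-1]);print(n,manip.camera_model(n))
E
```

```text
pics
{'clock': 0.0, 'joints': array([-1.18760545e+00,  3.00490597e-01,  1.52160938e+00, -2.49772187e-05,
        1.32070926e+00, -6.66257548e-02]), 'qd': array([-0.00046588, -0.00103777, -0.00031862, -0.00190722, -0.00022631,
        0.00070591]), 'effort': array([ 3.03469724e-04, -5.31807554e+01, -3.52737808e+01,  7.08454801e-02,
        2.44062074e-02, -9.88723309e-05]), 'eef_pos': array([ 239.01462667, -495.04133464,  204.86367121]), 'eef_rot': array([-3.14037715e+00, -5.68571351e-05,  4.49822797e-01]), 'wrist_force': array([-0.22732715,  0.41429668, -0.09727604]), 'moment': array([-0.00238099,  0.02331446,  0.0247536 ]), 'finger_gap': 93.62583313035064}
scene {'fx': 472.31436263876196, 'fy': 472.31436263876196, 'cx': 315.2597613117262, 'cy': 199.78929970607967, 'cam_to_world': array([[-4.12843512e-02, -7.24469607e-01,  6.88069321e-01,
         1.30253340e+03],
       [ 9.99147010e-01, -3.05722445e-02,  2.77595200e-02,
        -9.87784214e+00],
       [ 9.24895022e-04,  6.88628439e-01,  7.25113797e-01,
         7.61767095e+02],
       [ 0.00000000e+00,  0.00000000e+00,  0.00000000
[... 259 characters left out ...]
-01, -2.80465861e-02, -2.89016572e-03,
        -1.47833315e+01],
       [-8.37857996e-03,  1.97606098e-01,  9.80245698e-01,
         1.25493194e+03],
       [ 0.00000000e+00,  0.00000000e+00,  0.00000000e+00,
         1.00000000e+00]])}
wrist {'fx': 277.7110844911506, 'fy': 277.7110844911506, 'cx': 315.7777992980138, 'cy': 194.98010316287596, 'T_tool_cam': array([[ 1.08126882e-04,  9.71379371e-01,  2.37533378e-01,
         6.76968193e+01],
       [ 9.99999971e-01, -5.33715270e-05, -2.36947240e-04,
         6.70157022e-02],
       [-2.17488142e-04,  2.37533396e-01, -9.71379348e-01,
        -1.80002398e+02],
       [ 0.00000000e+00,  0.00000000e+00,  0.00000000e+00,
         1.00000000e+00]])}
```

View pics/top0.png

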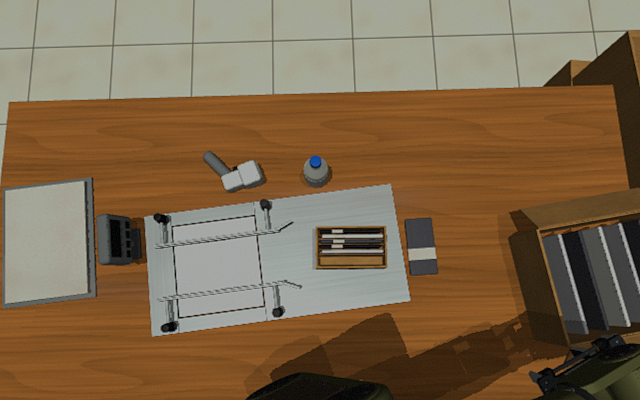

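View pics/scene0.png

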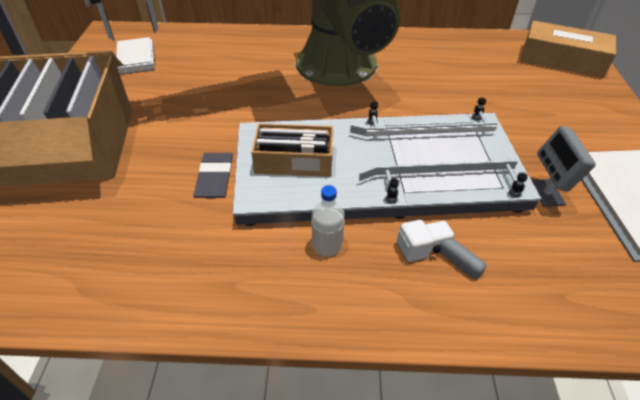

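View pics/wrist0.png

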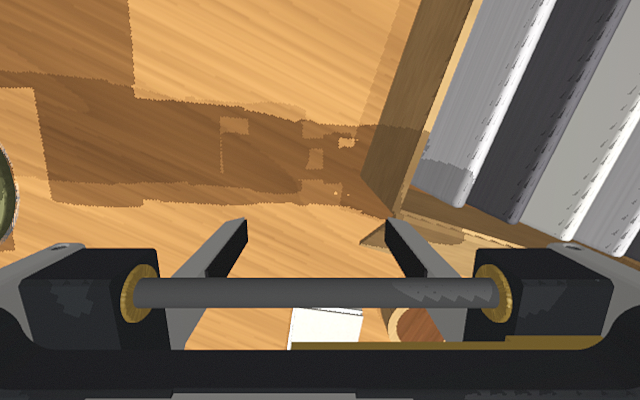

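```bash
cat > h.py <<'E'
import numpy as np, cv2
from cell import manip
def ray(name,uv,st=None):
    m=manip.camera_model(name)
    if name=="wrist":
        from scipy.spatial.transform import Rotation as R
        T=np.eye(4);T[:3,:3]=R.from_euler('xyz',st['eef_rot']).as_matrix();T[:3,3]=st['eef_pos'];T=T@m['T_tool_cam']
    else: T=m['cam_to_world']
    uv=np.atleast_2d(np.asarray(uv,float))
    d=np.c_[(uv[:,0]-m['cx'])/m['fx'],-(uv[:,1]-m['cy'])/m['fy'],-np.ones(len(uv))]
    return T[:3,3],d@T[:3,:3].T
def plane(name,uv,z,st=None):
    o,d=ray(name,uv,st);t=(z-o[2])/d[:,2];return o+d*t[:,None]
def crop(im,x0,y0,x1,y1,k,fn):
    cv2.imwrite(fn,cv2.resize(im[y0:y1,x0:x1,::-1],None,fx=k,fy=k,interpolation=cv2.INTER_CUBIC))
E
python3 - <<'E'
import cv2
from h import *
t=cv2.imread("pics/top0.png")[:,:,::-1]; s=cv2.imread("pics/scene0.png")[:,:,::-1]
crop(t,300,170,450,280,5,"pics/t_c.png")
crop(t,140,175,300,345,3.5,"pics/t_r.png") if 0 else cv2.imwrite("pics/t_r.png",cv2.resize(t[175:345,140:310,::-1],None,fx=3.5,fy=3.5))
crop(s,225,105,385,225,5,"pics/s_c.png")
for n,im in (("top",t),("scene",s)):
    hsv=cv2.cvtColor(im,cv2.COLOR_RGB2HSV)
    m=((hsv[...,1]<50)&(hsv[...,2]>110)).astype('uint8')*255
    m=cv2.morphologyEx(m,cv2.MORPH_CLOSE,np.ones((9,9)))
    cs,_=cv2.findContours(m,cv2.RETR_EXTERNAL,cv2.CHAIN_APPROX_NONE)
    for c in sorted(cs,key=cv2.contourArea)[-4:]:
        print(n,cv2.contourArea(c),cv2.approxPolyDP(cv2.convexHull(c),5,True)[:,0].tolist())
E
```

```text
top 619.5 [[252, 160], [259, 179], [226, 189], [221, 177]]
top 9078.5 [[83, 181], [94, 293], [5, 303], [5, 190]]
top 30394.0 [[434, 247], [435, 258], [407, 301], [152, 335], [146, 216], [390, 184]]
top 56143.0 [[639, 0], [639, 29], [542, 86], [0, 179], [0, 0]]
scene 1573.5 [[401, 225], [444, 221], [485, 265], [477, 269], [411, 253], [398, 236]]
scene 4106.0 [[560, 127], [639, 150], [639, 259], [584, 181]]
scene 18352.5 [[0, 355], [639, 380], [639, 399], [42, 399]]
scene 26048.0 [[540, 198], [326, 234], [233, 213], [199, 171], [203, 156], [240, 123], [481, 111], [495, 115]]
```

View pics/t_c.png

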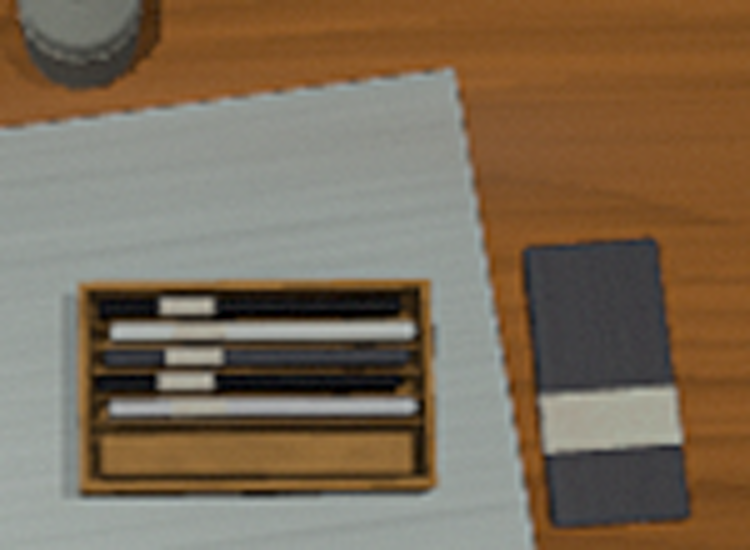

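View pics/s_c.png

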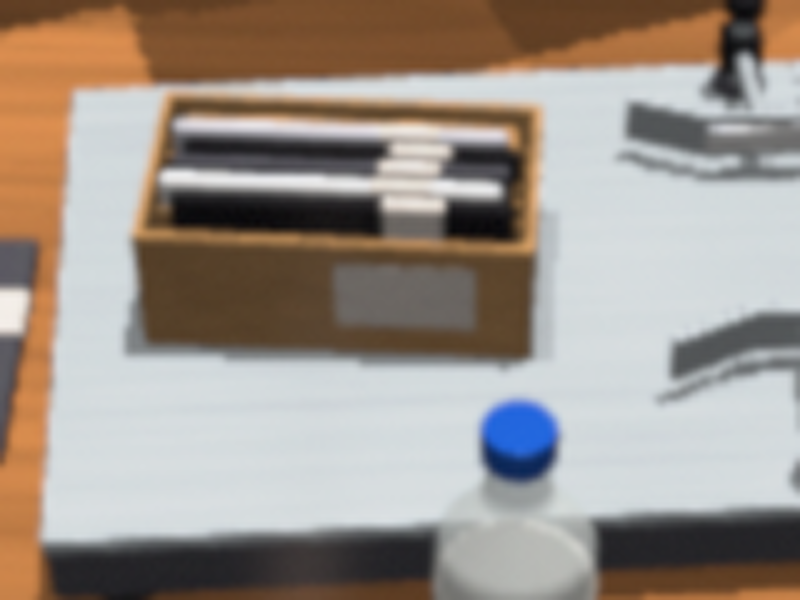

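View pics/t_r.png

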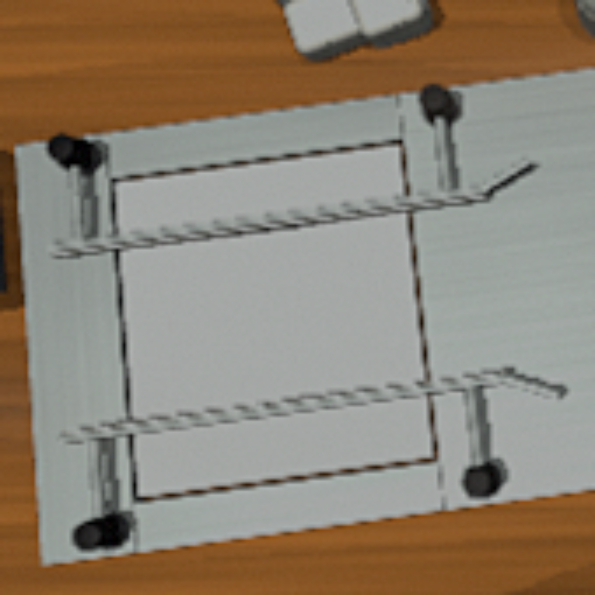

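```bash
cat >> h.py <<'E'
def fit(model,world):
    model=np.asarray(model,float)[:,:2];world=np.asarray(world)[:,:2]
    a=model-model.mean(0);b=world-world.mean(0)
    th=np.arctan2((a[:,0]*b[:,1]-a[:,1]*b[:,0]).sum(),(a*b).sum())
    R=np.array([[np.cos(th),-np.sin(th)],[np.sin(th),np.cos(th)]])
    t=world.mean(0)-R@model.mean(0)
    return th,t,(world-(model@R.T+t))
E
python3 - <<'E'
from h import *
np.set_printoptions(precision=1,suppress=True)
bm=[[340,-150],[-300,-150],[-300,150],[340,150],[270,-113],[60,-113],[60,113],[270,113]]
bp=[[146,216],[390.5,184],[410,300.7],[152,335.5],[172,226.4],[254.9,215.3],[264.9,306.4],[178.9,317.6]]
th,t,r=fit(bm,plane("top",bp,50));print("bed",th,t);print(r)
cm=[[85,-50],[-85,-50],[-85,50],[85,50]]
cp=[[316,226.6],[386,226.4],[386.9,267.6],[316.4,268]]
c,tc,r=fit(cm,plane("top",cp,112));print("carton",c,tc);print(r)
R=np.array([[np.cos(th),-np.sin(th)],[np.sin(th),np.cos(th)]])
print("carton in bed",(tc-t)@R,c-th)
# scene check
sp=np.array([[168,96],[540,108],[533,240],[137,235]])/5+[225,105]
cm=[[-85,50],[85,50],[85,-50],[-85,-50]]
c,tc,r=fit(cm,plane("scene",sp,112));print("carton scene",c,tc,(tc-t)@R,c-th);print(r)
sb=[[240,123],[495,115],[540,198],[233,213]]
c,tc,r=fit([[-300,150],[340,150],[340,-150],[-300,-150]],plane("scene",sb,50));print("bed scene",c,tc);print(r)
for n,p,z in(("bottlecap top",(315.5,161),160),):print(n,(plane("top",[p],z)[0,:2]-t)@R)
E
```

```text
bed 1.6747136586476772 [489.3  75.7]
[[-0.3 -3.8]
 [-0.6  1.8]
 [ 1.4  2. ]
 [ 1.6 -0.2]
 [ 0.4  2. ]
 [ 1.4 -1. ]
 [-2.2 -1.8]
 [-1.7  1. ]]
carton 1.546696045795586 [502.9 -92.9]
[[-0.5 -0.6]
 [-0.7  0.5]
 [ 0.8  1.5]
 [ 0.4 -1.3]]
carton in bed [-169.1    4. ] -0.12801761285209112
carton scene 1.572121568919785 [505.3 -88.5] [-165.     1.2] -0.10259208972789224
[[ 2.9  2.6]
 [ 4.8 -1. ]
 [-5.7 -2.7]
 [-2.   1.2]]
bed scene 1.6724312045301195 [492.9  79.5]
[[ 0.8  1.5]
 [ 6.1 -1.6]
 [-5.4 -1.7]
 [-1.5  1.8]]
bottlecap top [-110.6 -205.3]
```

```bash
cat >> h.py <<'E'
from scipy.spatial.transform import Rotation as Rot
TH,T0=1.6747,np.array([489.3,75.7])
BR=np.array([[np.cos(TH),-np.sin(TH)],[np.sin(TH),np.cos(TH)]])
def go(bx,by,z,yawrel):
    "tool delta (m) and rotvec to reach bed point, tool yaw = TH+yawrel"
    s=manip.read_state();R0=Rot.from_euler('xyz',s['eef_rot'])
    p=np.r_[BR@[bx,by]+T0,z];R1=Rot.from_euler('xyz',[np.pi,0,TH+yawrel])
    print("d",np.round(R0.inv().apply(p-s['eef_pos'])/1000,4),"rot",np.round((R0.inv()*R1).as_rotvec(),4),"target",p.round(1))
def st():
    s=manip.read_state();b=(s['eef_pos'][:2]-T0)@BR
    print("t %.2f bed %s z %.1f yawrel %.4f rp %s F %s gap %.1f"%(s['clock'],b.round(1),s['eef_pos'][2],s['eef_rot'][2]-TH,s['eef_rot'][:2].round(4),(s['wrist_force'][:2]@BR).round(1).tolist()+[round(s['wrist_force'][2],1)],s['finger_gap']))
E
python3 -c "
from h import *
go(-169,95,200,-np.pi/2)"
```

```text
d [ 0.3269 -0.2784  0.0053] rot [-9.000e-04  1.000e-04  3.459e-01] target [ 412.3 -102.2  200. ]
```

```bash
python3 -m pendant '[{"claw":0.094,"delta_pos":[0.03,-0.03,-0.05],"rotation":[0,0,0]},{"claw":0.094,"delta_pos":[0.07,-0.06,-0.06],"rotation":[0,0,0]},{"claw":0.094,"delta_pos":[0.11,-0.095,-0.06],"rotation":[0,0,0.1]},{"claw":0.094,"delta_pos":[0.15,-0.13,-0.06],"rotation":[0,0,0.2]},{"claw":0.094,"delta_pos":[0.19,-0.165,-0.05],"rotation":[0,0,0.3]},{"claw":0.094,"delta_pos":[0.23,-0.2,-0.04],"rotation":[0,0,0.346]},{"claw":0.094,"delta_pos":[0.27,-0.235,-0.02],"rotation":[0,0,0.346]},{"claw":0.094,"delta_pos":[0.31,-0.26,0],"rotation":[0,0,0.346]},{"claw":0.094,"delta_pos":[0.327,-0.278,0.005],"rotation":[0,0,0.346]},{"claw":0.094,"delta_pos":[0.327,-0.278,0.005],"rotation":[0,0,0.346]}]'; python3 -c "
from h import *
st();go(-169,95,70,-np.pi/2)"
```

```text
clock: 1.4
eef_pos: [412.7, -101.5, 199.9]
eef_rot: [-3.14, 0.001, 0.106]
wrist_force: [-0.9, -0.5, -0.3]
finger_gap: 94.3
t 1.40 bed [-168.3   94.6] z 199.9 yawrel -1.5683 rp [-3.1403e+00  1.2000e-03] F [-0.4, 0.9, np.float64(-0.3)] gap 94.3
d [-0.0003  0.0009  0.1299] rot [-0.0013  0.0012  0.0025] target [ 412.3 -102.2   70. ]
```

Run:
```python
from h import *
s=manip.read_state();im=manip.camera("wrist");cv2.imwrite("pics/w1.png",im[:,:,::-1])
```

```text
(no output)
```

View pics/w1.png

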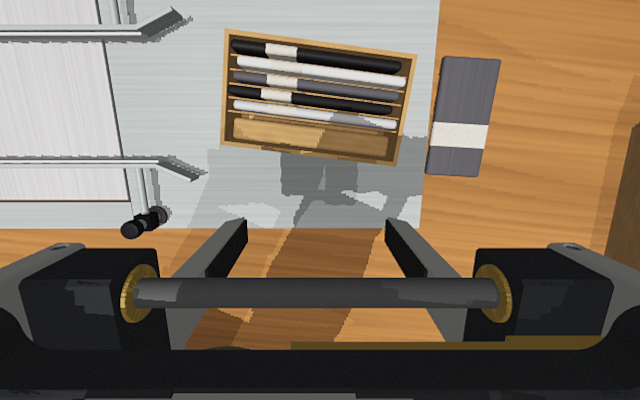

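```bash
cat >> h.py <<'E'
def bed(name,uv,z,s=None): return (plane(name,uv,z,s)[:,:2]-T0)@BR
E
python3 - <<'E'
from h import *
np.set_printoptions(precision=1,suppress=True)
s=manip.read_state()
w=bed("wrist",[[226,29],[416,54],[396,164],[222,144]],112,s)
th,t,r=fit([[85,-50],[-85,-50],[-85,50],[85,50]],w);print(th,t);print(w,r)
print(bed("wrist",[[440,0],[421,220]],50,s))
print("rails inner top",bed("wrist",[[0,38],[100,38],[0,157],[100,157]],84,s))
E
```

```text
-0.11407820109117534 [-169.2    3.3]
[[ -91.4  -55.5]
 [-257.9  -35.9]
 [-247.1   61.6]
 [ -80.2   42.8]] [[-1.   0.6]
 [ 1.4  0.9]
 [ 0.8 -1. ]
 [-1.2 -0.5]]
[[-298.9 -102. ]
 [-301.3  139.8]]
rails inner top [[135.4 -56. ]
 [ 38.9 -56.1]
 [166.2  58.5]
 [ 59.9  58.3]]
```

```bash
python3 -m pendant '[{"claw":0.094,"delta_pos":[0,0.001,0.04],"rotation":[0,0,0.0025]},{"claw":0.094,"delta_pos":[0,0.001,0.08],"rotation":[0,0,0.0025]},{"claw":0.094,"delta_pos":[0,0.001,0.11],"rotation":[0,0,0.0025]},{"claw":0.094,"delta_pos":[0,0.001,0.13],"rotation":[0,0,0.0025]},{"claw":0.094,"delta_pos":[0,0.001,0.13],"rotation":[0,0,0.0025]}]'; python3 -c "
from h import *
st();go(-169,58,70,-np.pi/2)"
```

```text
clock: 2.08
eef_pos: [411.9, -104.1, 69.6]
eef_rot: [-3.14, 0.002, 0.101]
wrist_force: [0.5, -0.0, 0.4]
finger_gap: 93.8
t 2.08 bed [-170.8   95.7] z 69.6 yawrel -1.5732 rp [-3.14e+00  2.50e-03] F [-0.1, -0.5, np.float64(0.4)] gap 93.8
d [ 0.0377 -0.0019 -0.0005] rot [-0.0016  0.0025 -0.0024] target [449.1 -98.4  70. ]
```

```bash
python3 -m pendant '[{"claw":0.094,"delta_pos":[0.008,0,0],"rotation":[0,0,0]},{"claw":0.094,"delta_pos":[0.014,0,0],"rotation":[0,0,0]},{"claw":0.094,"delta_pos":[0.018,0,0],"rotation":[0,0,0]},{"claw":0.094,"delta_pos":[0.022,0,0],"rotation":[0,0,0]},{"claw":0.094,"delta_pos":[0.025,0,0],"rotation":[0,0,0]},{"claw":0.094,"delta_pos":[0.028,0,0],"rotation":[0,0,0]},{"claw":0.094,"delta_pos":[0.031,0,0],"rotation":[0,0,0]},{"claw":0.094,"delta_pos":[0.034,0,0],"rotation":[0,0,0]}]'
python3 - <<'E'
from h import *
st()
im=manip.camera("wrist");cv2.imwrite("pics/w2.png",im[:,:,::-1])
im=manip.camera("top");crop(im,300,170,450,280,5,"pics/t2.png")
E
```

```text
clock: 3.08
eef_pos: [445.4, -101.0, 69.6]
eef_rot: [-3.14, 0.004, 0.101]
wrist_force: [-5.3, -3.8, 2.5]
finger_gap: 93.7
t 3.08 bed [-171.2   62. ] z 69.6 yawrel -1.5736 rp [-3.1403  0.0037] F [-3.2, 5.7, np.float64(2.5)] gap 93.7
```

View pics/w2.png

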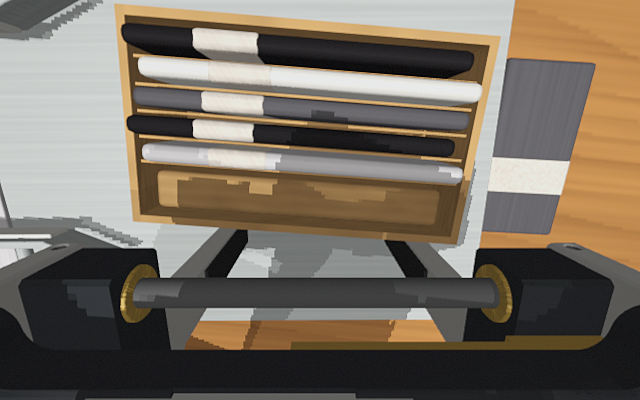

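View pics/t2.png

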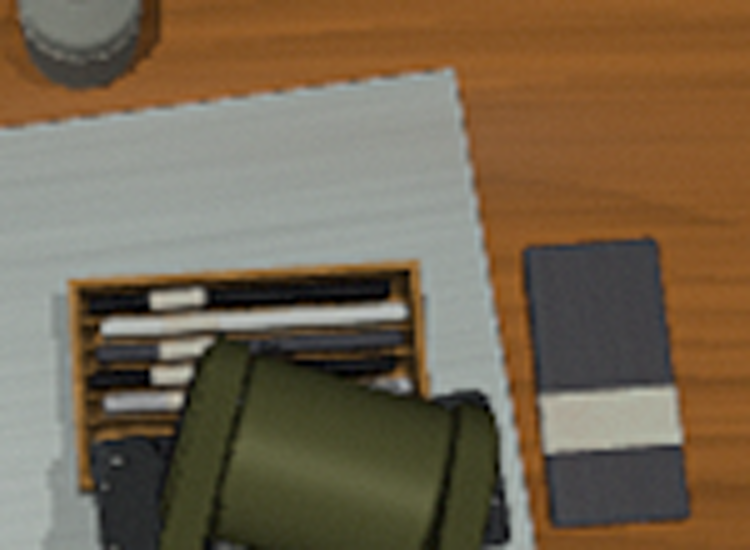

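```bash
cat >> h.py <<'E'
CM=[[85,-50],[-85,-50],[-85,50],[85,50]]
def carton(uv,s,name="wrist"):
    w=bed(name,uv,112,s);th,t,r=fit(CM,w);print("carton rot %.4f pos %s"%(th,t.round(1)),"res",np.abs(r).max().round(1));return w
E
python3 -c "
from h import *
s=manip.read_state();print(carton([[116,4],[499,38],[458,243],[134,221]],s))"
```

```text
carton rot -0.0768 pos [-165.5   -2. ] res 0.7
[[ -84.73330444  -58.4832191 ]
 [-253.55304073  -44.64356083]
 [-247.13468575   53.88903199]
 [ -76.64189906   41.18817987]]
```

```bash
python3 -m pendant '[{"claw":0.094,"delta_pos":[-0.02,0,0],"rotation":[0,0,0]},{"claw":0.08,"delta_pos":[-0.03,0,-0.03],"rotation":[0,0,0]},{"claw":0.06,"delta_pos":[-0.03,0,-0.08],"rotation":[0,0,0]},{"claw":0.06,"delta_pos":[-0.02,0.03,-0.1],"rotation":[0,0,-0.15]},{"claw":0.06,"delta_pos":[0.0,0.06,-0.1],"rotation":[0,0,-0.32]},{"claw":0.06,"delta_pos":[0.02,0.08,-0.1],"rotation":[0,0,-0.49]},{"claw":0.06,"delta_pos":[0.04,0.1,-0.1],"rotation":[0,0,-0.66]},{"claw":0.06,"delta_pos":[0.06,0.114,-0.1],"rotation":[0,0,-0.83]},{"claw":0.06,"delta_pos":[0.064,0.114,-0.1],"rotation":[0,0,-1.0]},{"claw":0.06,"delta_pos":[0.064,0.114,-0.1],"rotation":[0,0,-1.17]}]'
python3 - <<'E'
from h import *
st();go(-285,-2,165,0)
E
```

```text
clock: 4.42
eef_pos: [521.5, -207.8, 168.8]
eef_rot: [-3.138, -0.0, 1.277]
wrist_force: [-0.9, 0.1, -0.0]
finger_gap: 59.9
t 4.42 bed [-285.3   -2.6] z 168.8 yawrel -0.3976 rp [-3.1378e+00 -5.0000e-04] F [0.2, 0.9, np.float64(-0.0)] gap 59.9
d [ 0.0001 -0.0007  0.0038] rot [-0.0036 -0.0012 -0.3976] target [ 520.8 -207.6  165. ]
```

```bash
python3 -m pendant '[{"claw":0.06,"delta_pos":[0,-0.001,0],"rotation":[-0.0036,-0.0012,-0.18]},{"claw":0.06,"delta_pos":[0,-0.001,0],"rotation":[-0.0036,-0.0012,-0.36]},{"claw":0.06,"delta_pos":[0,-0.001,0],"rotation":[-0.0036,-0.0012,-0.397]},{"claw":0.06,"delta_pos":[0,-0.001,0],"rotation":[-0.0036,-0.0012,-0.397]}]'
python3 - <<'E'
from h import *
st();go(-285,-2,70,0)
im=manip.camera("wrist");cv2.imwrite("pics/w3.png",im[:,:,::-1])
E
```

```text
clock: 4.92
eef_pos: [520.6, -207.5, 168.7]
eef_rot: [3.142, -0.0, 1.671]
wrist_force: [-0.3, -0.1, -0.1]
finger_gap: 60.0
t 4.92 bed [-284.9   -1.7] z 168.7 yawrel -0.0036 rp [ 3.1415e+00 -1.0000e-04] F [-0.1, 0.4, np.float64(-0.1)] gap 60.0
d [-0.0001  0.0003  0.0987] rot [ 0.     -0.0001 -0.0036] target [ 520.8 -207.6   70. ]
```

View pics/w3.png

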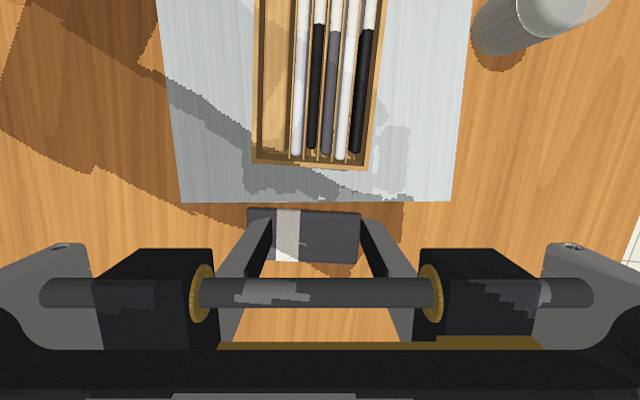

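```bash
python3 -c "
from h import *
s=manip.read_state();print(bed('wrist',[[253,162],[369,170],[263,0],[384,0]],112,s),bed('wrist',[[182,203],[452,201]],50,s))"
python3 -m pendant '[{"claw":0.06,"delta_pos":[0,0,0.03],"rotation":[0,0,-0.0036]},{"claw":0.06,"delta_pos":[0,0,0.06],"rotation":[0,0,-0.0036]},{"claw":0.06,"delta_pos":[0,0,0.085],"rotation":[0,0,-0.0036]},{"claw":0.06,"delta_pos":[0,0,0.098],"rotation":[0,0,-0.0036]},{"claw":0.06,"delta_pos":[0,0,0.098],"rotation":[0,0,-0.0036]}]'; python3 -c "
from h import *
st();go(-240,-2,70,0)"
```

```text
[[-245.46826135   52.45353969]
 [-252.67908043  -46.75734584]
 [-124.10038366   38.0247499 ]
 [-124.445419    -52.61578516]] [[-298.44221805  148.37894534]
 [-297.13294286 -152.44674904]]
clock: 5.6
eef_pos: [520.4, -207.4, 70.4]
eef_rot: [-3.141, -0.001, 1.674]
wrist_force: [-0.4, -0.2, -0.0]
finger_gap: 59.9
t 5.60 bed [-284.8   -1.5] z 70.4 yawrel -0.0011 rp [-3.1407e+00 -6.0000e-04] F [-0.2, 0.4, np.float64(-0.0)] gap 59.9
d [0.0448 0.0004 0.0004] rot [-0.0009 -0.0006 -0.0011] target [ 516.2 -162.8   70. ]
```

```bash
python3 -m pendant '[{"claw":0.06,"delta_pos":[0.01,0,0],"rotation":[0,0,-0.001]},{"claw":0.06,"delta_pos":[0.018,0,0],"rotation":[0,0,-0.001]},{"claw":0.06,"delta_pos":[0.022,0,0],"rotation":[0,0,-0.001]},{"claw":0.06,"delta_pos":[0.026,0,0],"rotation":[0,0,-0.001]},{"claw":0.06,"delta_pos":[0.03,0,0],"rotation":[0,0,-0.001]},{"claw":0.06,"delta_pos":[0.034,0,0],"rotation":[0,0,-0.001]},{"claw":0.06,"delta_pos":[0.038,0,0],"rotation":[0,0,-0.001]},{"claw":0.06,"delta_pos":[0.042,0,0],"rotation":[0,0,-0.001]},{"claw":0.06,"delta_pos":[0.045,0,0],"rotation":[0,0,-0.001]},{"claw":0.06,"delta_pos":[0.045,0,0],"rotation":[0,0,-0.001]}]'
python3 - <<'E'
from h import *
st()
im=manip.camera("wrist");cv2.imwrite("pics/w4.png",im[:,:,::-1])
im=manip.camera("top");crop(im,230,170,390,290,5,"pics/t4.png")
E
```

```text
clock: 6.85
eef_pos: [516.1, -162.8, 70.9]
eef_rot: [3.141, 0.0, 1.675]
wrist_force: [1.7, -2.7, 2.9]
finger_gap: 60.1
t 6.85 bed [-240.    -1.9] z 70.9 yawrel -0.0001 rp [3.1415 0.    ] F [-2.9, -1.4, np.float64(2.9)] gap 60.1
```

View pics/w4.png

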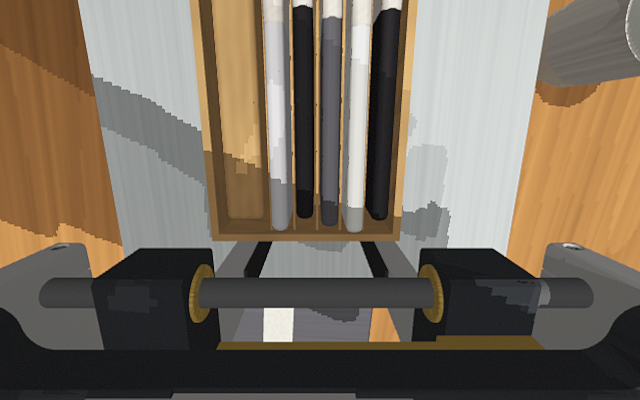

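View pics/t4.png

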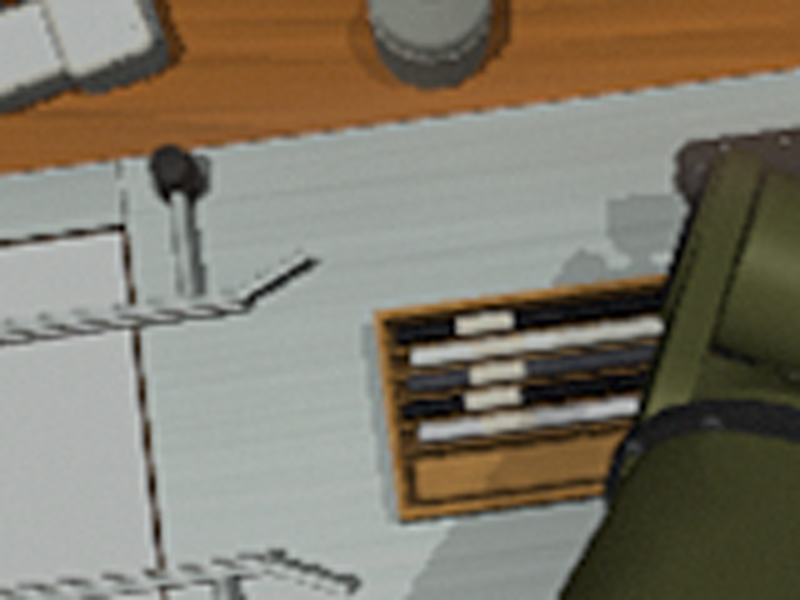

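```bash
python3 -c "
from h import *
np.set_printoptions(precision=1,suppress=True)
s=manip.read_state();print(bed('wrist',[[213,240],[399,240],[191,0],[414.5,0]],112,s))
w=bed('top',[[305,232.4],[310.4,274]],112);print(w)
print('rails top tip/bend inner',bed('top',np.array([[318,263],[245,308],[355,588],[270,556],[0,335]])/5+[230,170],84))
"
```

```text
[[-230.6   53.9]
 [-230.6  -45.7]
 [-117.6   53.7]
 [-117.7  -44.5]]
[[-63.7 -45.5]
 [-63.9  54.5]]
rails top tip/bend inner [[-38.3 -77.2]
 [  0.2 -59.6]
 [-36.8  82.5]
 [  2.1  62. ]
 [121.6 -62.2]]
```

```bash
python3 -m pendant '[{"claw":0.06,"delta_pos":[0.004,0.0002,0],"rotation":[0,0,0]},{"claw":0.06,"delta_pos":[0.008,0.0006,0],"rotation":[0,0,0]},{"claw":0.06,"delta_pos":[0.012,0.001,0],"rotation":[0,0,0]},{"claw":0.06,"delta_pos":[0.016,0.0014,0],"rotation":[0,0,0]},{"claw":0.06,"delta_pos":[0.02,0.0018,0],"rotation":[0,0,0]},{"claw":0.06,"delta_pos":[0.024,0.0022,0],"rotation":[0,0,0]},{"claw":0.06,"delta_pos":[0.028,0.0026,0],"rotation":[0,0,0]},{"claw":0.06,"delta_pos":[0.032,0.003,0],"rotation":[0,0,0]},{"claw":0.06,"delta_pos":[0.036,0.0034,0],"rotation":[0,0,0]},{"claw":0.06,"delta_pos":[0.036,0.0034,0],"rotation":[0,0,0]}]'
python3 - <<'E'
from h import *
st()
im=manip.camera("wrist");cv2.imwrite("pics/w5.png",im[:,:,::-1])
im=manip.camera("top");crop(im,230,170,390,290,5,"pics/t5.png")
E
```

```text
clock: 8.2
eef_pos: [515.5, -126.4, 70.6]
eef_rot: [-3.141, -0.001, 1.675]
wrist_force: [-0.4, -0.8, 1.0]
finger_gap: 60.0
t 8.20 bed [-203.7   -5.1] z 70.6 yawrel 0.0001 rp [-3.1409e+00 -6.0000e-04] F [-0.7, 0.5, np.float64(1.0)] gap 60.0
```

View pics/w5.png

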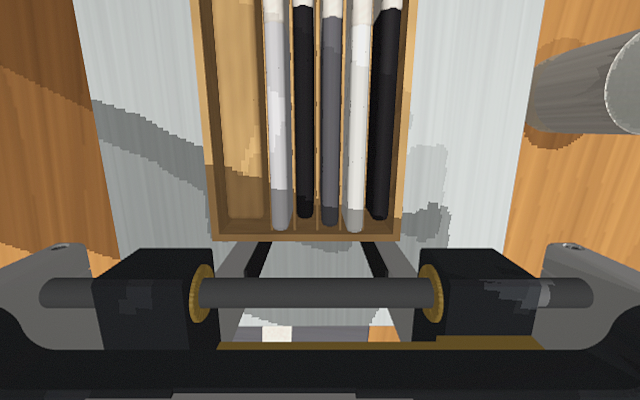

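View pics/t5.png

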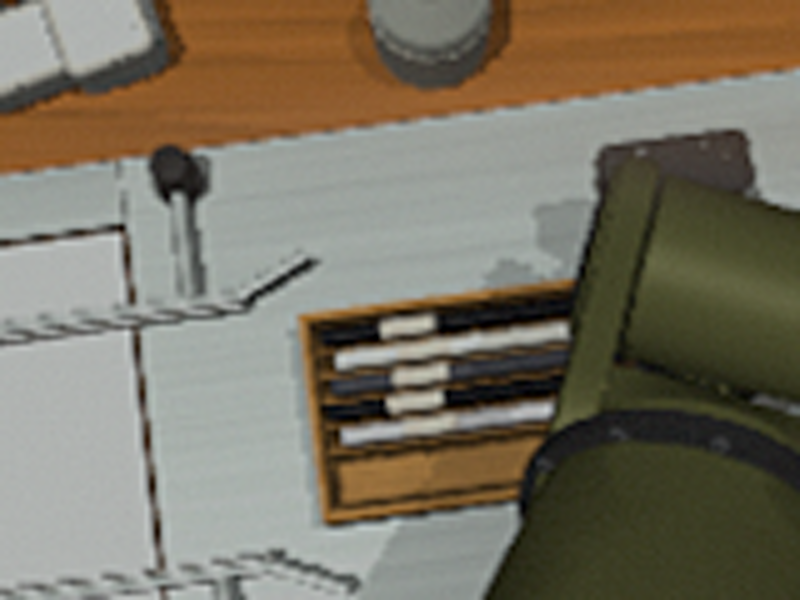

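Run:
```python
from h import *
np.set_printoptions(precision=1,suppress=True)
w=bed('top',np.array([[302,317],[328,522]])/5+[230,170],112);print(w)
s=manip.read_state();print(bed('wrist',[[213,240],[400,240],[191.5,0],[415.5,0]],112,s))
t=cv2.imread("pics/top0.png")[:,:,::-1]
crop(t,150,200,300,320,5,"pics/tr0.png")
```

```text
[[-28.5 -47.7]
 [-29.   50.9]]
[[-194.3   50.6]
 [-194.3  -49.4]
 [ -81.5   50.2]
 [ -81.5  -48.1]]
```

View pics/tr0.png

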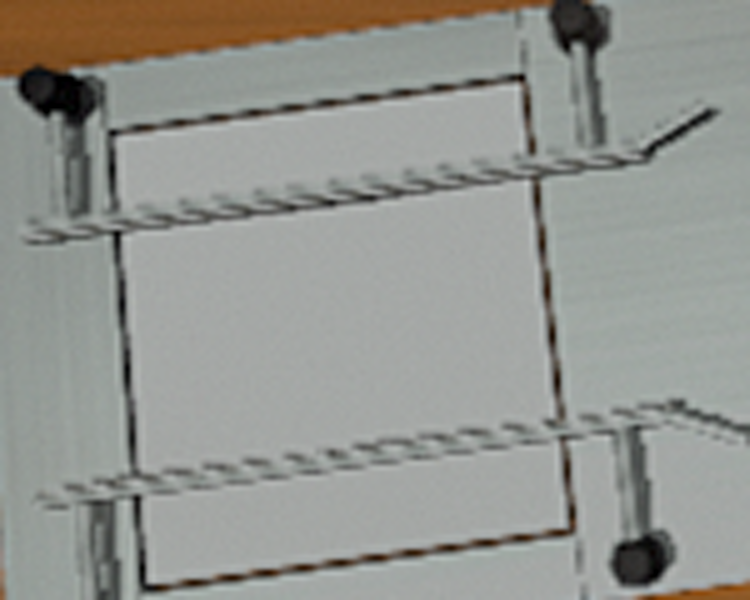

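```bash
python3 - <<'E'
from h import *
np.set_printoptions(precision=1,suppress=True)
print(bed('top',np.array([[400,195],[200,220],[400,437],[200,465]])/5+[150,200],84))
E
python3 -c "
from h import *
go(-100,-4.5,70,0)"
```

```text
[[122.1 -57.3]
 [221.  -57.9]
 [133.3  59.6]
 [230.4  60.2]]
d [ 0.1037 -0.0005  0.0006] rot [-0.0008 -0.0009 -0.0001] target [504.1 -23.3  70. ]
```

```bash
python3 -m pendant '[{"claw":0.06,"delta_pos":[0.005,0,0],"rotation":[0,0,0]},{"claw":0.06,"delta_pos":[0.011,0,0],"rotation":[0,0,0]},{"claw":0.06,"delta_pos":[0.017,0,0],"rotation":[0,0,0]},{"claw":0.06,"delta_pos":[0.023,0,0],"rotation":[0,0,0]},{"claw":0.06,"delta_pos":[0.029,0,0],"rotation":[0,0,0]},{"claw":0.06,"delta_pos":[0.035,0,0],"rotation":[0,0,0]},{"claw":0.06,"delta_pos":[0.041,0,0],"rotation":[0,0,0]},{"claw":0.06,"delta_pos":[0.047,0,0],"rotation":[0,0,0]},{"claw":0.06,"delta_pos":[0.053,0,0],"rotation":[0,0,0]},{"claw":0.06,"delta_pos":[0.059,0,0],"rotation":[0,0,0]}]'
python3 - <<'E'
from h import *
st()
im=manip.camera("wrist");cv2.imwrite("pics/w6.png",im[:,:,::-1])
im=manip.camera("top");crop(im,200,180,360,300,5,"pics/t6.png")
go(-100,-5,70,0)
E
```

```text
clock: 9.55
eef_pos: [509.2, -67.3, 70.5]
eef_rot: [-3.141, -0.001, 1.675]
wrist_force: [-0.3, -7.2, 1.7]
finger_gap: 60.1
t 9.55 bed [-144.3   -5. ] z 70.5 yawrel -0.0000 rp [-3.1407e+00 -9.0000e-04] F [-7.1, 1.0, np.float64(1.7)] gap 60.1
d [0.0439 0.0001 0.0005] rot [-0.0011 -0.0016  0.0004] target [504.6 -23.2  70. ]
```

View pics/w6.png

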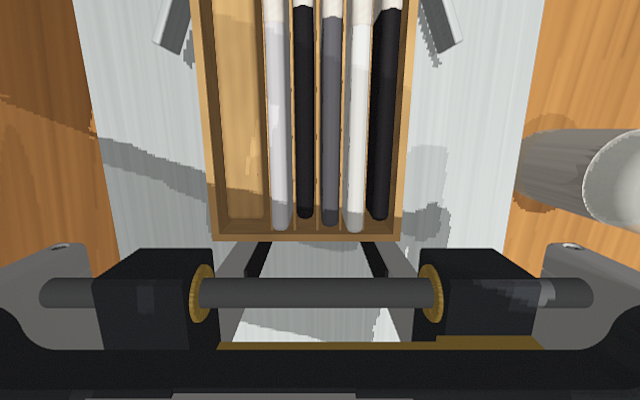

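View pics/t6.png

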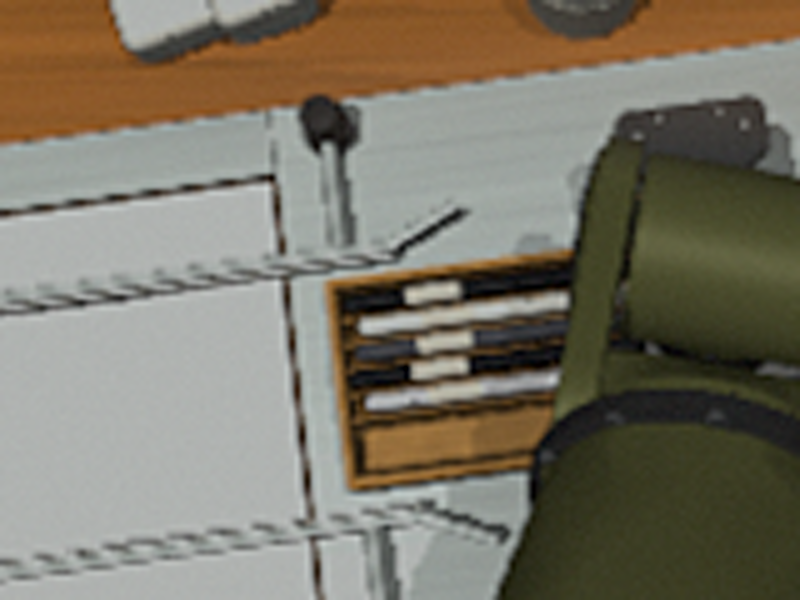

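Run:
```python
from h import *
np.set_printoptions(precision=1,suppress=True)
s=manip.read_state()
a=bed('wrist',[[154,40],[463,42]],84,s);b=bed('wrist',[[178,54],[440,54]],60,s);c=bed('wrist',[[213,240],[400.5,240],[191.5,0],[415.5,0]],112,s)
print(a,b,c)
print(bed('top',np.array([[329,284],[352,489]])/5+[200,180],112))
```

```text
[[-29.8  83.8]
 [-30.8 -84.3]] [[-31.1  82.5]
 [-31.1 -82.2]] [[-134.5   50.7]
 [-134.4  -49.6]
 [ -21.7   50.3]
 [ -21.7  -48. ]]
[[ 31.2 -47.3]
 [ 31.1  51. ]]
```

```bash
python3 -m pendant '[{"claw":0.06,"delta_pos":[0.006,0,0],"rotation":[0,0,0]},{"claw":0.06,"delta_pos":[0.014,0,0],"rotation":[0,0,0]},{"claw":0.06,"delta_pos":[0.022,0,0],"rotation":[0,0,0]},{"claw":0.06,"delta_pos":[0.03,0.0003,0],"rotation":[0,0,0]},{"claw":0.06,"delta_pos":[0.038,0.0003,0],"rotation":[0,0,0]},{"claw":0.06,"delta_pos":[0.046,0.0005,0],"rotation":[0,0,0]},{"claw":0.06,"delta_pos":[0.054,0.0005,0],"rotation":[0,0,0]},{"claw":0.06,"delta_pos":[0.062,0.0005,0],"rotation":[0,0,0]},{"claw":0.06,"delta_pos":[0.07,0.0005,0],"rotation":[0,0,0]},{"claw":0.06,"delta_pos":[0.076,0.0005,0],"rotation":[0,0,0]}]'
python3 - <<'E'
from h import *
st()
im=manip.camera("wrist");cv2.imwrite("pics/w7.png",im[:,:,::-1])
im=manip.camera("top");crop(im,180,180,340,300,5,"pics/t7.png")
go(70.5,-5,70,0)
E
```

```text
clock: 10.9
eef_pos: [501.5, 9.3, 70.5]
eef_rot: [-3.14, -0.002, 1.675]
wrist_force: [0.6, -3.0, -3.0]
finger_gap: 60.2
t 10.90 bed [-67.3  -5.3] z 70.5 yawrel 0.0005 rp [-3.1401e+00 -1.7000e-03] F [-3.0, -0.3, np.float64(-3.0)] gap 60.2
d [ 0.1376 -0.0002  0.0009] rot [-0.0013 -0.0021  0.0009] target [487.  146.3  70. ]
```

View pics/w7.png

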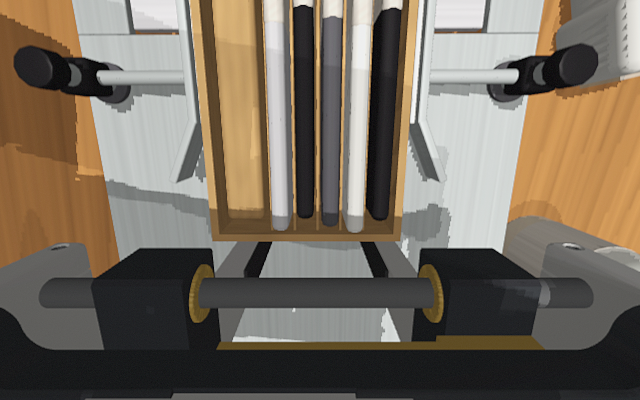

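View pics/t7.png

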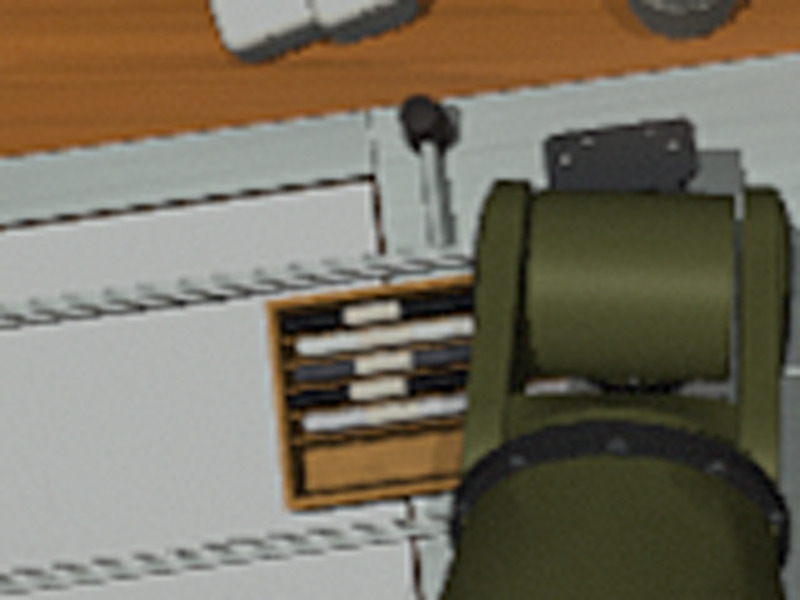

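```bash
python3 -m pendant '[{"claw":0.06,"delta_pos":[0.006,0,0],"rotation":[0,0,0]},{"claw":0.06,"delta_pos":[0.014,0,0],"rotation":[0,0,0]},{"claw":0.06,"delta_pos":[0.022,0,0],"rotation":[0,0,0]},{"claw":0.06,"delta_pos":[0.03,0,0],"rotation":[0,0,0]},{"claw":0.06,"delta_pos":[0.038,0,0],"rotation":[0,0,0]},{"claw":0.06,"delta_pos":[0.046,0,0],"rotation":[0,0,0]},{"claw":0.06,"delta_pos":[0.054,0,0],"rotation":[0,0,0]},{"claw":0.06,"delta_pos":[0.062,0,0],"rotation":[0,0,0]},{"claw":0.06,"delta_pos":[0.07,0,0],"rotation":[0,0,0]},{"claw":0.06,"delta_pos":[0.076,0,0],"rotation":[0,0,0]}]'
python3 - <<'E'
from h import *
st()
im=manip.camera("wrist");cv2.imwrite("pics/w8.png",im[:,:,::-1])
go(70.5,-5,70,0)
E
```

```text
clock: 12.25
eef_pos: [493.5, 85.7, 70.7]
eef_rot: [-3.14, -0.002, 1.676]
wrist_force: [-0.4, -3.4, -2.2]
finger_gap: 59.9
t 12.25 bed [ 9.5 -5.2] z 70.7 yawrel 0.0011 rp [-3.14e+00 -2.20e-03] F [-3.4, 0.8, np.float64(-2.2)] gap 59.9
d [ 0.0605 -0.0001  0.0008] rot [-0.0015 -0.0024  0.0012] target [487.  146.3  70. ]
```

View pics/w8.png

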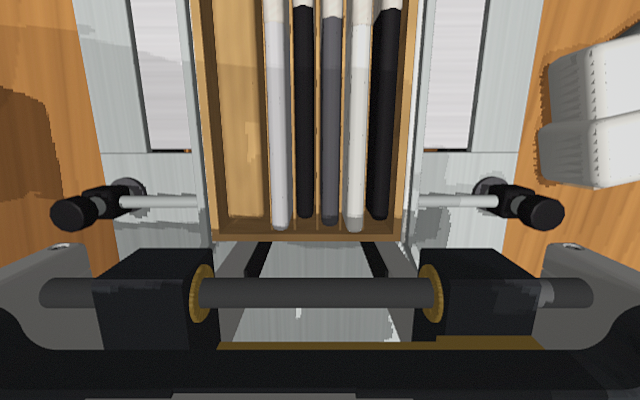

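```bash
python3 -c "
from h import *
s=manip.read_state();print(bed('wrist',[[170,150.5],[450,150.5]],50,s),bed('wrist',[[216,240],[399,240]],112,s))"
python3 -m pendant '[{"claw":0.06,"delta_pos":[0.006,0,0],"rotation":[0,0,0.001]},{"claw":0.06,"delta_pos":[0.014,0,0],"rotation":[0,0,0.001]},{"claw":0.06,"delta_pos":[0.022,0,0],"rotation":[0,0,0.001]},{"claw":0.06,"delta_pos":[0.03,0,0],"rotation":[0,0,0.001]},{"claw":0.06,"delta_pos":[0.038,0,0],"rotation":[0,0,0.001]},{"claw":0.06,"delta_pos":[0.045,0,0],"rotation":[0,0,0.001]},{"claw":0.06,"delta_pos":[0.051,0,0],"rotation":[0,0,0.001]},{"claw":0.06,"delta_pos":[0.056,0,0],"rotation":[0,0,0.001]},{"claw":0.06,"delta_pos":[0.06,0,0],"rotation":[0,0,0.001]},{"claw":0.06,"delta_pos":[0.06,0,0],"rotation":[0,0,0.001]}]'
python3 - <<'E'
from h import *
st()
im=manip.camera("wrist");cv2.imwrite("pics/w9.png",im[:,:,::-1])
im=manip.camera("top");crop(im,150,180,310,300,5,"pics/t9.png")
E
```

```text
[[  61.68751267  100.17317436]
 [  61.99306113 -100.41729474]] [[ 19.1311718   48.89208851]
 [ 19.35512491 -49.08855086]]
clock: 13.55
eef_pos: [487.2, 146.2, 71.0]
eef_rot: [-3.14, -0.003, 1.675]
wrist_force: [-0.2, -0.8, 0.2]
finger_gap: 60.1
t 13.55 bed [70.4 -5.2] z 71.0 yawrel 0.0004 rp [-3.1404e+00 -2.9000e-03] F [-0.8, 0.3, np.float64(0.2)] gap 60.1
```

View pics/w9.png

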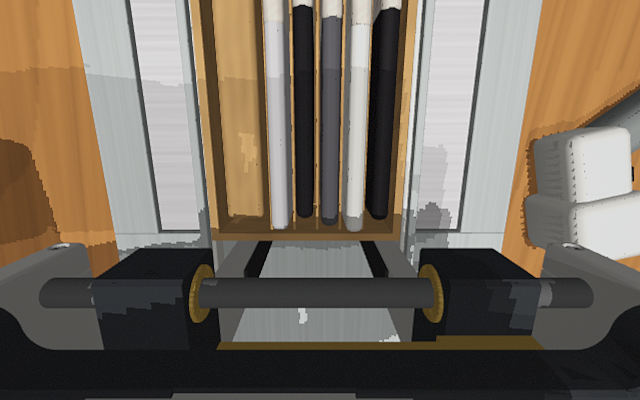

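View pics/t9.png

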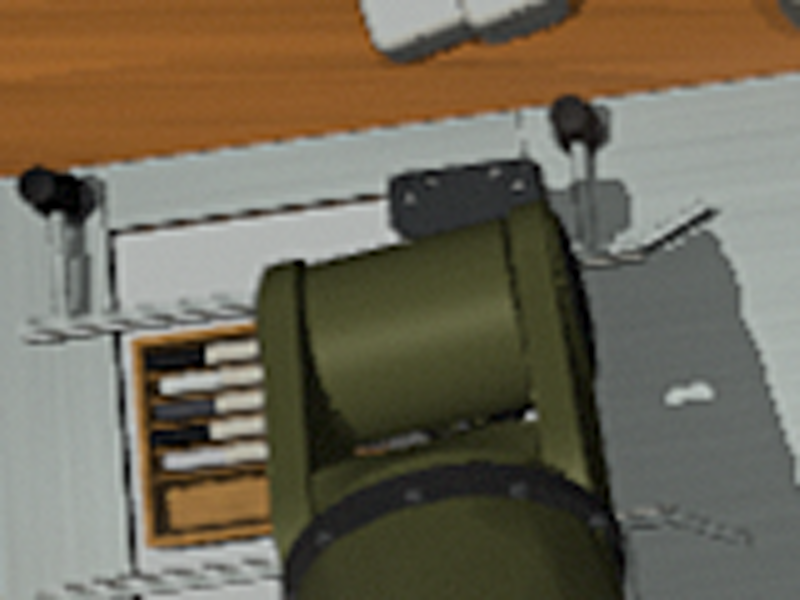

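```bash
python3 -c "
from h import *
s=manip.read_state();print(bed('top',np.array([[135,342],[148,546]])/5+[150,180],112),bed('wrist',[[212,240],[400,240]],112,s),bed('wrist',[[180,232]],50,s))"
python3 -m pendant '[{"claw":0.06,"delta_pos":[-0.01,0,0],"rotation":[0,0,0]},{"claw":0.06,"delta_pos":[-0.025,0,0],"rotation":[0,0,0]},{"claw":0.06,"delta_pos":[-0.04,0,0],"rotation":[0,0,0]},{"claw":0.06,"delta_pos":[-0.06,0,-0.02],"rotation":[0,0,0]},{"claw":0.06,"delta_pos":[-0.09,0,-0.06],"rotation":[0,0,0]},{"claw":0.06,"delta_pos":[-0.13,0,-0.1],"rotation":[0,0,0]},{"claw":0.06,"delta_pos":[-0.18,0,-0.13],"rotation":[0,0,0]},{"claw":0.06,"delta_pos":[-0.22,0,-0.14],"rotation":[0,0,0]},{"claw":0.06,"delta_pos":[-0.24,0,-0.14],"rotation":[0,0,0]},{"claw":0.06,"delta_pos":[-0.24,0,-0.14],"rotation":[0,0,0]}]'
python3 - <<'E'
from h import *
st()
im=manip.camera("top");cv2.imwrite("pics/t10.png",im[:,:,::-1]);crop(im,140,190,300,310,5,"pics/t10c.png")
im=manip.camera("scene");cv2.imwrite("pics/s10.png",im[:,:,::-1])
E
```

```text
[[245.66803086 -47.55268362]
 [246.62232731  49.34334345]] [[ 79.19463677  51.10296407]
 [ 79.30413327 -49.8086725 ]] [[ 59.72309528 100.13368498]]
clock: 14.9
eef_pos: [512.0, -94.0, 209.5]
eef_rot: [-3.139, -0.003, 1.673]
wrist_force: [-0.6, -0.0, 0.1]
finger_gap: 59.8
t 14.90 bed [-171.1   -5. ] z 209.5 yawrel -0.0017 rp [-3.1395 -0.0033] F [0.0, 0.6, np.float64(0.1)] gap 59.8
```

View pics/t10c.png

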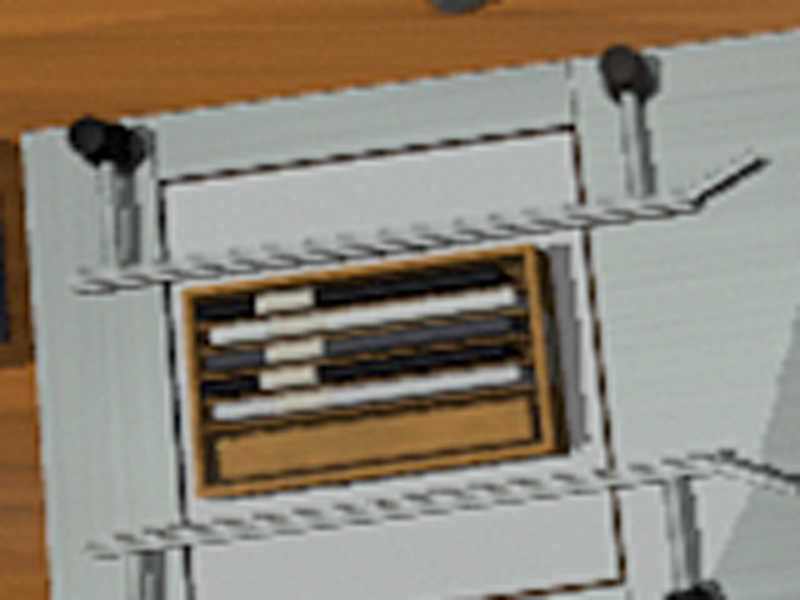

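View pics/s10.png

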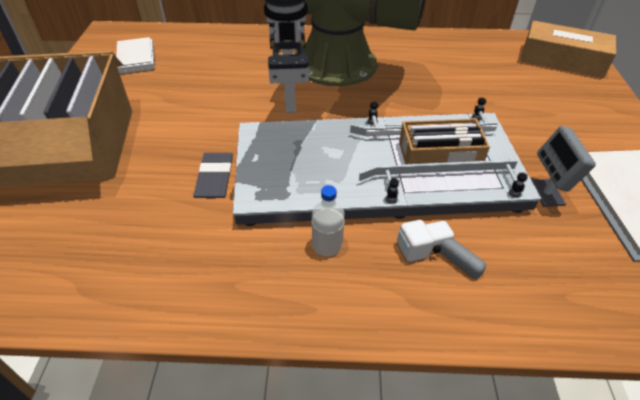

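Run:
```python
from h import *
print(carton(np.array([[184,292],[537,246],[555,455],[201,494]])/5+[140,190],None,"top").round(1))
print(bed("top",np.array([[567,455]])/5+[140,190],50).round(1))
print(manip.sign_off());st()
```

```text
carton rot -0.0098 pos [161.1   1.5] res 2.1
[[246.1 -47.6]
 [ 75.8 -47.4]
 [ 77.5  52.4]
 [245.1  48.6]]
[[80.1 50.2]]
the job is handed in; nothing more can be done
None
the job is handed in; nothing more can be done
```

The carton now stands square in the lane with all of it on the weighing plate, and I have handed the job in. No verdict was reported.

**What I did:**
- I turned the carton part of the way straight with a two-finger push on its long side.
- I finished squaring it by pushing the back wall with two fingers. A slightly slanted push then took out about 3.5 mm of sideways offset.
- I pushed it straight down the lane and backed the fingers away. This took about 15 s of the 72 s allowed, and the push force readings stayed under about 10 N.

**Last checks:**
- **Position along the lane:** the carton runs from about bed x 77–80 to 246, and the plate runs from 60 to 270.
- **Sideways:** it sits within about 1.5 mm of the centre line, turned about 0.01 rad or less. That leaves roughly 8–10 mm to each rail.
- **Rails:** nothing in the pictures I took suggested that the carton or the gripper came near one.
- **Bystanders:** the bottle, reader and loose phone look unmoved in the last scene picture. I compared these by eye only.

**Disagreements:**
- The top and wrist cameras differ by about 1–2 mm on the carton's position, and by about 1 mm on the lane's centre.
- The wide scene camera was up to 6 mm off at the start, so I used it only as a rough check.

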